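Find the hatch board that rocks and push it open

TASK

One of the four wooden hatch boards in the green chip-chute casing has lost its chock, and you cannot see which: press the black dots with your fingertips, one board after another and without forcing them, until you find the board that rocks, and push that dot's end down until the hatch stands open, tipped by about 40 degrees. Leave it open and move your hand clear; nothing is to be gripped or lifted, and the things standing about on the casing and table stay where they are.

Things in the scene. Friction and masses are not known exactly. Their poses are not given: they have to be found in the camera images.
- casing: Fixed green steel chip-chute casing, 270 (x) x 500 (y) x 110 mm tall, origin at the centre of its underside, x pointing to its far side, y to its left, turned up to 0.25 rad from the world axes. In its flat top four identical wooden hatch boards lie flush side by side, 105 mm apart along y; between them are 21 mm ribs. Their wells are 100 mm deep; apart from what chocks the boards they are empty
- mark_a (a point): Centre of the black dot, 22 mm across, on top of the leftmost board at its end nearer the robot, 110 mm above the table when shut. The board is 160 (casing x) x 80 (y) x 12 mm in a 164 x 84 mm opening and turns on a level cross-pin at mid-length, 45 mm beyond the dot, 6 mm under its top. Axes as the casing's when shut; they move with the board
- mark_b (a point): Centre of the black dot, 22 mm across, on top of the second from the left board at its end nearer the robot, 110 mm above the table when shut. The board is 160 (casing x) x 80 (y) x 12 mm in a 164 x 84 mm opening and turns on a level cross-pin at mid-length, 45 mm beyond the dot, 6 mm under its top. Axes as the casing's when shut; they move with the board
- mark_c (a point): Centre of the black dot, 22 mm across, on top of the third from the left board at its end nearer the robot, 110 mm above the table when shut. The board is 160 (casing x) x 80 (y) x 12 mm in a 164 x 84 mm opening and turns on a level cross-pin at mid-length, 45 mm beyond the dot, 6 mm under its top. Axes as the casing's when shut; they move with the board
- mark_d (a point): Centre of the black dot, 22 mm across, on top of the rightmost board at its end nearer the robot, 110 mm above the table when shut. The board is 160 (casing x) x 80 (y) x 12 mm in a 164 x 84 mm opening and turns on a level cross-pin at mid-length, 45 mm beyond the dot, 6 mm under its top. Axes as the casing's when shut; they move with the board
- board_a (a joint): Tilt of the leftmost board, rad: 0 shut and flush (all start so), growing as the dot's end sinks, stop at 0.95; wanted: about 0.7 (40 degrees). Pressed at the dot a chocked board gives under 1 mm; the one that rocks yields to about 3 N, sinks as far as pushed and stays where left. A fingertip going straight down at the dot has tipped it by 0.7 when 30 to 38 mm below the casing's top, by its width
- board_b (a joint): Tilt of the second from the left board, rad: 0 shut and flush (all start so), growing as the dot's end sinks, stop at 0.95; wanted: about 0.7 (40 degrees). Pressed at the dot a chocked board gives under 1 mm; the one that rocks yields to about 3 N, sinks as far as pushed and stays where left. A fingertip going straight down at the dot has tipped it by 0.7 when 30 to 38 mm below the casing's top, by its width
- board_c (a joint): Tilt of the third from the left board, rad: 0 shut and flush (all start so), growing as the dot's end sinks, stop at 0.95; wanted: about 0.7 (40 degrees). Pressed at the dot a chocked board gives under 1 mm; the one that rocks yields to about 3 N, sinks as far as pushed and stays where left. A fingertip going straight down at the dot has tipped it by 0.7 when 30 to 38 mm below the casing's top, by its width
- board_d (a joint): Tilt of the rightmost board, rad: 0 shut and flush (all start so), growing as the dot's end sinks, stop at 0.95; wanted: about 0.7 (40 degrees). Pressed at the dot a chocked board gives under 1 mm; the one that rocks yields to about 3 N, sinks as far as pushed and stays where left. A fingertip going straight down at the dot has tipped it by 0.7 when 30 to 38 mm below the casing's top, by its width
- glue_jar: Bystander, not to be touched: jar of glue, red lid, 56 mm across, 85 mm tall, standing on the casing's far strip
- slat: Bystander, not to be touched: thin wooden slat 130 x 28 x 10 mm lying on the casing's right-hand strip
- slat2: Bystander, not to be touched: dark wooden slat 30 x 120 x 12 mm lying on the casing's far strip
- spray_can: Bystander, not to be touched: blue spray can 60 mm across, 190 mm tall, on the table to the left
- wrench: Bystander, not to be touched: steel wrench lying on the table to the right
- dust_brush: Bystander, not to be touched: hand brush lying on the table to the left
- offcut: Bystander, not to be touched: wooden offcut 90 x 60 x 35 mm on the table to the right

How it is judged:
By the outcome, as a careful person would: the job done as asked, in the order asked, and still so for the second after the job is handed in, with the robot touching nothing.
It also fails if it takes over 45 s, if anything falls off the work surface, if the arm or the gripper's body presses on something with over 40 N, if the wrist force passes 120 N, or if a joint passes its speed limit or range.

ROBOT

A 6-joint arm with a two-finger parallel gripper is mounted at the origin on the work surface. World frame = base frame: x ahead of the robot, y to its left, z up, the work surface at z = 0. Lengths are in mm, angles in rad, forces in N, time in s.
With the tool pointing down it reaches from about 350 to 925 mm from the base axis. Payload 6.4 kg.
Tool frame: the origin (TCP) lies at the very end of the fingers, on their centre line; the grasp point (between the pads) lies 19 mm behind it; z points along the fingers, x is the direction in which the jaws open and shut, and the axes are right-handed (so a half turn about z gives the same grasp; the last joint's range is limited). The gripper opens to 94 mm and grips with 3 to 60 N. Pads are 16 mm wide; open, the fingers measure 119 mm over their backs; the gripper's body (75 mm by 177 mm) begins 78 mm behind the grasp point.
Start: joints at [-1.523, 0.245, 1.558, -0, 1.339, -0.174], TCP at [142.995, -634.087, 175.755] pointing down, gripper open.
Joint ranges: [-3.13, 3.13], [-1.02, 2.26], [0.13, 2.54], [-0.95, 4.09], [0.21, 2.88], [-2.74, 2.74]. Speed limits (rad/s): [2.57, 2.57, 3.14, 3.14, 3.14, 3.14].

INTERFACE

Orientations are given as a 3x3 rotation matrix whose columns are the frame's x, y, z axes.
In Python, from cell import get_state, read_camera, job_done gives the robot as it stands.
- The arm moves only by the shell command python3 -m inch 'ROWS' [FORCE]. ROWS is JSON, a list that holds one entry, the list of rows, each a list of 7 numbers: the turn, a rotation vector about the tool's x, y, z in rad, then the shift along the tool's x, y, z in m, then the closure, from 0 (fully open) to 1 (shut). A call has 1 to 8 rows; each row shifts and turns the pose as measured when the row begins, along the tool's axes as they then stand; what a row does not reach is not made up. A row lasts 1/12 s, in which the tool goes at most 41.7 mm and 7.16 degrees, less where a joint would pass 70% of its speed; a pose out of reach is approached as far as the arm can. A call with a gripper value outside its range is refused whole. The fingers move at their own pace and stop on an object; FORCE is the grip in N (left out, the last holds). Time passes only in rows, so rows that do not move let the fingers close. It gives the time, the measured TCP pose, the force and the opening at its end, in the units of the state.
- get_state(): the state, without advancing time (a new reading comes with each control period).
- read_camera(name): name is "scene" or "side" or "wrist"; returns a dict with "img" (400x640x3 uint8, red, green, blue), "fx", "fy", "cx", "cy" (pixels), "world_from_camera" (4x4, takes a point from camera to world coordinates). Camera axes: x right, y up, looking along -z (the intrinsics and any distortion apply to the point x, -y, -z); pixel columns grow to the right and rows downward; lengths in mm; the calibration is good to about 2 mm. A picture is of the moment at which its call begins. There is no depth.
- job_done(): hands the job in, once; it reports no verdict.
The state is a dict: "clock": time; "joints": joint angles; "qvel": joint speeds; "effort": joint torques, N m; "tool_pos": TCP position; "tcp_rot": TCP orientation; "force": force on the tool from outside, world axes, zero at the start; "wrist_torque": the same for the moment, N m; "width": opening from 0.0 (shut) to 1.0 (fully open).
Only numpy, scipy, OpenCV 4.12 (cv2) and the standard library are available. Lean on these libraries where they do the work, as an engineer would, in place of code of your own. Each camera call takes 0.05 s, during which the arm holds its last target.

## Working session

There is one attempt and no reset: what is moved stays moved. The work goes in short steps, Python scripts to look and compute and a shell command to move; the robot and the scene stay as the last step left them, time stands still between calls to the robot, and variables do not carry over. Pictures are saved under pics/ and viewed, and the job is handed in when it is done.

```bash
mkdir -p pics; ls
python3 - <<'E'
from cell import get_state, read_camera
import cv2
s=get_state()
for k,v in s.items(): print(k,v)
for n in("scene","side","wrist"):
    c=read_camera(n); cv2.imwrite(f"pics/{n}0.png",c["img"][:,:,::-1]); print(n,c["fx"],c["fy"],c["cx"],c["cy"],[k for k in c],c["world_from_camera"].round(3) if hasattr(c["world_from_camera"],"round") else c["world_from_camera"])
E
```

```text
pics
clock 0.0
joints [-1.52312230e+00  2.45783415e-01  1.55896157e+00  2.55368018e-05
  1.33868400e+00 -1.74064374e-01]
qvel [-0.00014579  0.0010277  -0.00013329 -0.00238649  0.00098685 -0.0015967 ]
effort [ 2.51791738e-03 -4.15832448e+01 -3.14602232e+01  6.85797120e-02
  3.32141714e-02 -1.52861794e-04]
tool_pos [ 142.95736806 -633.44091618  174.69320732]
tcp_rot [[ 2.19919988e-01 -9.75517911e-01 -6.26880772e-05]
 [-9.75516245e-01 -2.19919730e-01  1.83542204e-03]
 [-1.80427342e-03 -3.42492755e-04 -9.99998314e-01]]
force [-0.51322364  0.4521909  -0.43906165]
wrist_torque [ 0.01222389 -0.04408607 -0.05065192]
width 0.9992177723822848
scene 384.8308253966479 384.8308253966479 314.0908928817988 198.5254521898186 ['img', 'fx', 'fy', 'cx', 'cy', 'world_from_camera'] [[ 7.300000e-02 -5.400000e-01  8.380000e-01  1.413477e+03]
 [ 9.970000e-01  5.300000e-02 -5.300000e-02 -5.322800e+01]
 [-1.600000e-02  8.400000e-01  5.430000e-01  6.763190e+02]
 [ 0.000000e+00  0.000000e+00  0.000000e+00  1.000000e+00]]
side 489.37950334243084 489.37950334243084 321.3173554892032 196.39761318766045 ['img', 'fx', 'fy', 'cx', 'cy', 'world_from_camera'] [[-9.660000e-01  2.100000e-01 -1.530000e-01  3.433620e+02]
 [-2.590000e-01 -7.430000e-01  6.170000e-01  8.046260e+02]
 [ 1.600000e-02  6.360000e-01  7.720000e-01  1.145292e+03]
 [ 0.000000e+00  0.000000e+00  0.000000e+00  1.000000e+00]]
wrist 280.41823632658856 280.41823632658856 317.1554924925738 198.02680263644774 ['img', 'fx', 'fy', 'cx', 'cy', 'world_from_camera'] [[ 2.21000e-01  9.35000e-01  2.77000e-01  2.24719e+02]
 [-9.75000e-01  2.12000e-01  6.10000e-02 -6.15529e+02]
 [-2.00000e-03 -2.84000e-01  9.59000e-01  3.84840e+02]
 [ 0.00000e+00  0.00000e+00  0.00000e+00  1.00000e+00]]
```

View pics/scene0.png

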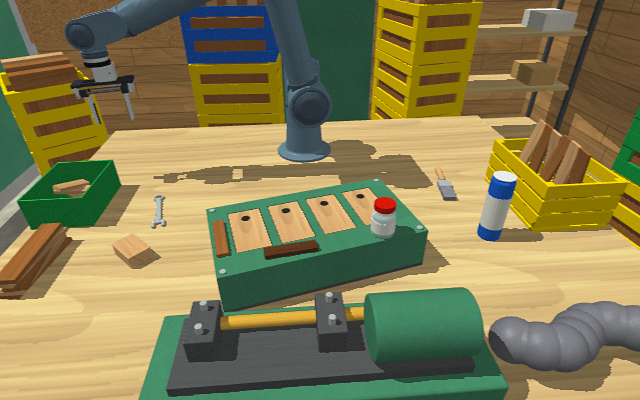

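View pics/side0.png

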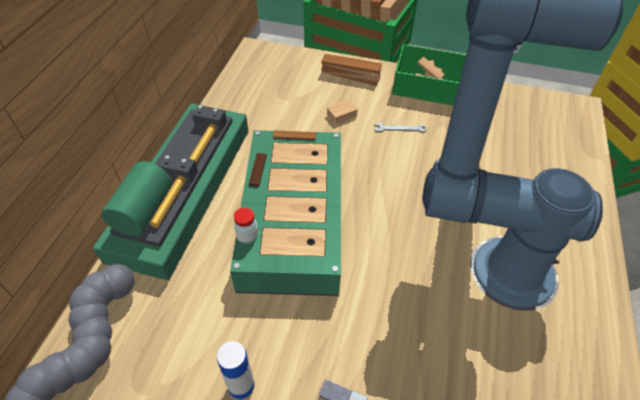

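View pics/wrist0.png

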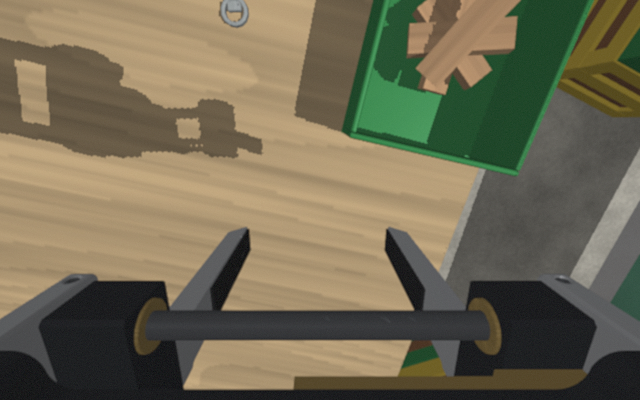

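The scene view shows dots at about (246,218), (286,211), (324,202) and (361,193). The side view shows them at (315,153), (313,180), (310,209) and (311,241), and the bottom one is A. The glue jar and slats are on the far and right-hand strips. Next I'll measure the dots.

```bash
cat > h.py <<'E'
import numpy as np, cv2
from cell import get_state, read_camera
def ray(c,u,v):
    M=np.array(c["world_from_camera"]); d=M[:3,:3]@np.array([(u-c["cx"])/c["fx"],-(v-c["cy"])/c["fy"],-1.]); return M[:3,3],d
def onz(c,u,v,z):
    o,d=ray(c,u,v); return o+d*(z-o[2])/d[2]
def proj(c,p):
    M=np.linalg.inv(np.array(c["world_from_camera"])); q=M[:3,:3]@p+M[:3,3]
    return c["cx"]+c["fx"]*q[0]/-q[2], c["cy"]-c["fy"]*q[1]/-q[2]
def dots(c,guess,r=9):
    out=[]
    g=c["img"].max(2).astype(float)
    for u,v in guess:
        y,x=np.mgrid[v-r:v+r+1,u-r:u+r+1]; p=g[v-r:v+r+1,u-r:u+r+1]
        m=(p<90); n,l,st,ce=cv2.connectedComponentsWithStats(m.astype(np.uint8))
        k=1+np.argmin(np.hypot(*(ce[1:]-r).T)); out.append((u-r+ce[k][0],v-r+ce[k][1],st[k][4]))
    return out
E
python3 - <<'E'
from h import *
a=read_camera("scene");b=read_camera("side")
da=dots(a,[(361,193),(324,202),(286,211),(246,218)]);db=dots(b,[(311,241),(310,209),(313,180),(315,153)])
P=[]
for p,q in zip(da,db):
    pa,pb=onz(a,p[0],p[1],110),onz(b,q[0],q[1],110); print(np.round(p,1),np.round(q,1),pa.round(1),pb.round(1)); P.append((pa+pb)/2)
P=np.array(P);print(P.round(1)); d=np.diff(P,axis=0);print(np.linalg.norm(d,axis=1)); 
d=P[0]-P[3]; print("yaw",np.arctan2(-d[0],d[1]))
for n,c in(("scene",a),("side",b)):
    x=c["img"][130:280,150:450] if n=="side" else c["img"][160:310,190:490]
    cv2.imwrite(f"pics/{n}z.png",cv2.resize(x[:,:,::-1],None,fx=2.6,fy=2.6))
E
```

```text
[360.1 195.7  23. ] [310.4 241.4  29. ] [537.1 128.5 110. ] [536.3 127.7 110. ]
[323.8 202.7  25. ] [311.8 208.9  25. ] [562.1  26.3 110. ] [561.5  25.6 110. ]
[285.6 210.1  29. ] [313.5 179.5  20. ] [587.1 -75.6 110. ] [585.3 -76.9 110. ]
[245.2 217.9  31. ] [314.5 152.9  15. ] [ 612.1 -177.7  110. ] [ 610.8 -178.8  110. ]
[[ 536.7  128.1  110. ]
 [ 561.8   25.9  110. ]
 [ 586.2  -76.2  110. ]
 [ 611.5 -178.3  110. ]]
[105.18022615 105.05366016 105.10663502]
yaw 0.2394185131963139
```

```bash
python3 -m inch '[[[0,0,0,-0.0213,-0.0348,-0.003,1],[0,0,0,-0.0213,-0.0348,-0.003,1],[0,0,0,-0.0213,-0.0348,-0.003,1],[0,0,0,-0.0213,-0.0348,-0.003,1],[0,0,0,-0.0213,-0.0348,-0.003,1],[0,0,0,-0.0213,-0.0348,0,1],[0,0,0,-0.0213,-0.0348,0,1],[0,0,-0.018,-0.0213,-0.0348,0,1]]]' 10
python3 - <<'E'
from h import *
a=read_camera("scene")
print([np.round(onz(a,u,v,0)) for u,v in((491,235),(133,250))])
cv2.imwrite("pics/s1.png",a["img"][:,:,::-1])
s=get_state();R=s["tcp_rot"];print(s["tool_pos"],R)
y=.2394
R1=np.array(R);print(R1.T@(np.array([611.5,-178.3,180])-s["tool_pos"]))
E
```

```text
clock: 0.92
tool_pos: [378.2, -404.9, 189.3]
tcp_rot: [[0.224, -0.975, -0.001], [-0.975, -0.224, 0.001], [-0.001, 0.0, -1.0]]
force: [0.7, -0.4, 0.6]
width: 0.474
[array([604., 491.,   0.]), array([ 578., -495.,    0.])]
[ 382.60691742 -399.93368738  189.20615061] [[ 0.23065367 -0.97303364  0.00210057]
 [-0.97303102 -0.23064512  0.00366981]
 [-0.00308637 -0.00289038 -0.99999106]]
[-162.83300911 -273.81279038   10.50022919]
```

View pics/s1.png

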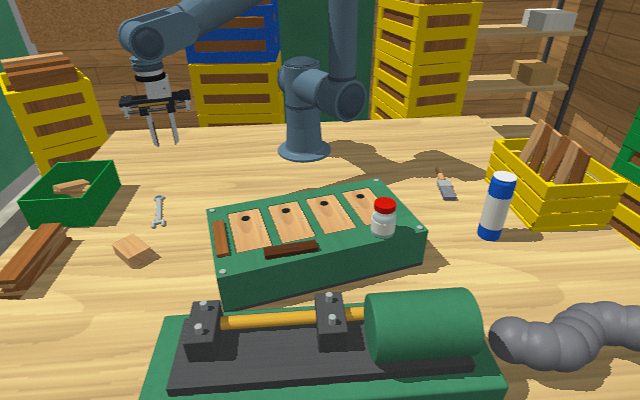

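```bash
python3 -m inch '[[[0,0,0,-0.0204,-0.0342,0,1],[0,0,0,-0.0204,-0.0342,0,1],[0,0,0,-0.0204,-0.0342,0,1],[0,0,0,-0.0204,-0.0342,0,1],[0,0,0,-0.0204,-0.0342,0,1],[0,0,0,-0.0204,-0.0342,0,1],[0,0,0,-0.0204,-0.0342,0,1],[0,0,0,0,0,0,1]]]'
cat > rel.py <<'E'
from h import *
import sys
P=dict(a=(536.7,128.1),b=(561.8,25.9),c=(586.2,-76.2),d=(611.5,-178.3))
x,y=P[sys.argv[1]]; z=float(sys.argv[2]); w=.2394
s=get_state();R=np.array(s["tcp_rot"]);Rw=np.column_stack([(np.sin(w),-np.cos(w),0),(-np.cos(w),-np.sin(w),0),(0,0,-1)])
print("pos",s["tool_pos"].round(1) if hasattr(s["tool_pos"],'round') else s["tool_pos"],"F",np.round(s["force"],1),"width",round(s["width"],2),"t",s["clock"])
print("shift",(R.T@(np.array([x,y,z])-s["tool_pos"])).round(1),"turn",cv2.Rodrigues(R.T@Rw)[0].ravel().round(3))
E
python3 rel.py d 135
```

```text
clock: 1.63
tool_pos: [586.7, -199.4, 190.3]
tcp_rot: [[0.233, -0.973, 0.003], [-0.973, -0.233, 0.002], [-0.001, -0.004, -1.0]]
force: [0.5, -0.6, 0.5]
width: 0.005
pos [ 586.7 -199.4  190.3] F [ 0.5 -0.6  0.5] width 0.0 t 1.6333
shift [-14.7 -28.9  55.5] turn [-0.004  0.001 -0.005]
```

```bash
python3 -m inch '[[[-0.004,0,-0.005,-0.0075,-0.0145,0.015,1],[0,0,0,-0.0075,-0.0145,0.02,1],[0,0,0,0,0,0.02,1],[0,0,0,0,0,0,1]]]'
python3 rel.py d 118
python3 - <<'E'
from h import *
for n in ("wrist","side"):
    cv2.imwrite(f"pics/{n}2.png",read_camera(n)["img"][:,:,::-1])
E
```

```text
clock: 1.97
tool_pos: [614.5, -176.3, 134.9]
tcp_rot: [[0.243, -0.97, 0.002], [-0.97, -0.243, -0.001], [0.002, -0.002, -1.0]]
force: [-0.1, 0.5, -1.1]
width: 0.002
pos [ 614.5 -176.3  134.9] F [-0.1  0.5 -1.1] width 0.0 t 1.9667
shift [ 1.2  3.4 16.9] turn [-0.002 -0.002  0.006]
```

View pics/wrist2.png

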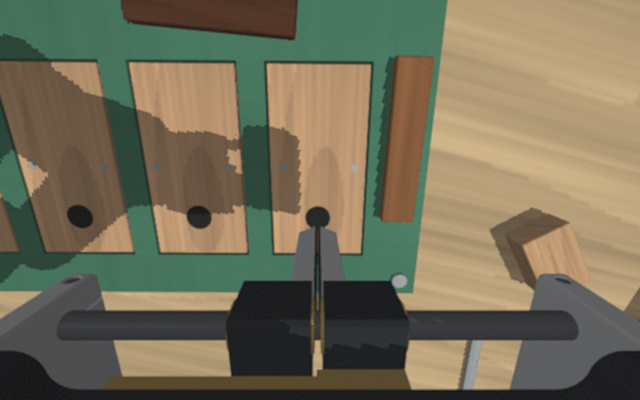

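View pics/side2.png

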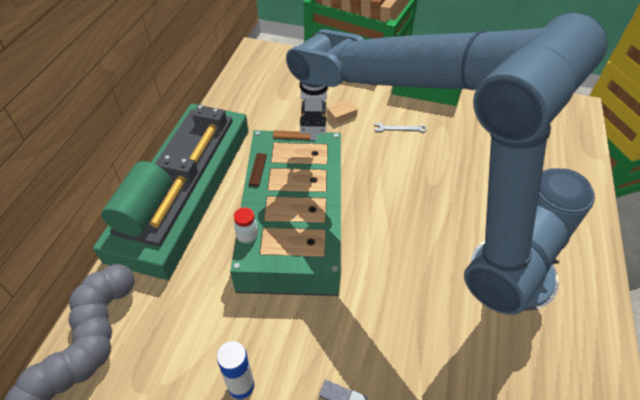

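The wrist view shows the shut tips at (318,228), just in front of D's dot at (318,217), with the slat to the right. I'll check that against the TCP projection.

Run:
```python
from h import *
s=get_state()
for n in ("wrist","side"):
    c=read_camera(n); print(n,proj(c,np.array(s["tool_pos"])),proj(c,np.array([611.5,-178.3,110.])))
    if n=="wrist":
        for g in [(318,217),(199,217),(80,216)]: 
            u=dots(c,[g],14)[0]; print(u,onz(c,u[0],u[1],110))
    x=c["img"][80:180,260:380]; cv2.imwrite(f"pics/{n}2z.png",cv2.resize(x[:,:,::-1],None,fx=5,fy=5))
```

```text
wrist (np.float64(316.98589162512235), np.float64(223.78654000808245)) (np.float64(316.14631661691914), np.float64(216.95454836797677))
(np.float64(315.236276849642), np.float64(218.09307875894987), np.int32(419)) [ 610.23564388 -177.76257739  110.        ]
(np.float64(198.32118451025056), np.float64(216.3371298405467), np.int32(439)) [586.44640735 -74.69806439 110.        ]
(np.float64(81.126), np.float64(216.598), np.int32(500)) [560.812922    27.73371552 110.        ]
side (np.float64(312.6228779063006), np.float64(145.709682140713)) (np.float64(314.2024978655874), np.float64(152.94199856932283))
```

View pics/side2z.png

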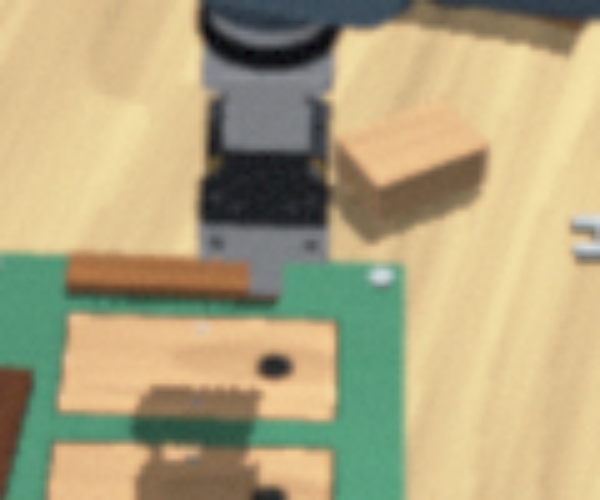

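Run:
```python
from h import *
s=get_state();p=np.array(s["tool_pos"])
b=read_camera("side");w=read_camera("wrist")
for dz in(0,5,10,15,20,25):
    print(dz,np.round(proj(b,p+[0,0,dz]),1),np.round(proj(w,p+[0,0,dz]),1), np.round(proj(w,p+[8,2,dz]),1))
x=w["img"][180:300,250:400]; cv2.imwrite("pics/w3z.png",cv2.resize(x[:,:,::-1],None,fx=5,fy=5))
```

```text
0 [312.4 144.9] [316.9 223.8] [316.9 214.1]
5 [312.4 143.7] [316.9 226.1] [316.9 216.2]
10 [312.4 142.5] [317.  228.5] [316.9 218.4]
15 [312.4 141.2] [317. 231.] [317.  220.8]
20 [312.4 140. ] [317.1 233.7] [317.  223.2]
25 [312.4 138.7] [317.1 236.4] [317.1 225.7]
```

View pics/w3z.png

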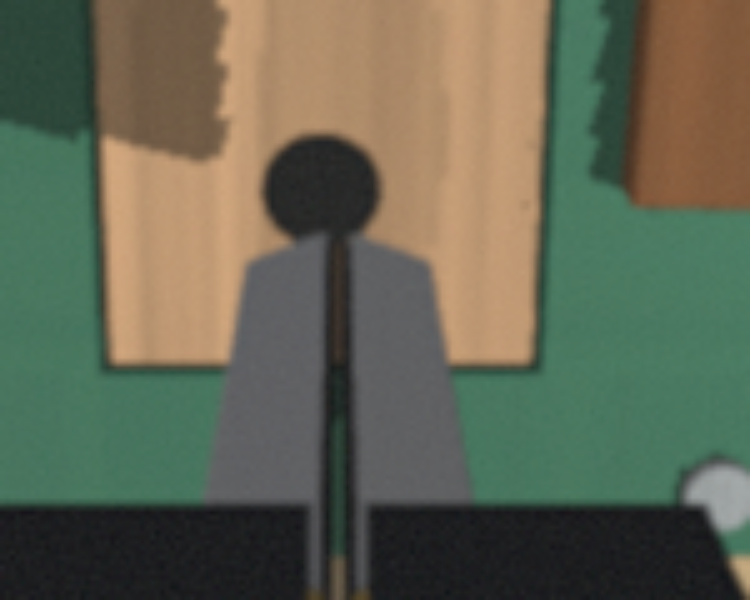

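The tips look up to 20 mm shorter than the stated TCP, so I'll find contact by force.

```bash
python3 -m inch '[[[-0.002,-0.002,0.006,0.0012,0.0034,0.008,1],[0,0,0,0,0,0.008,1],[0,0,0,0,0,0,1]]]'
python3 rel.py d 110
python3 -m inch '[[[0,0,0,0,0,0.002,1],[0,0,0,0,0,0.002,1]]]' ; python3 -m inch '[[[0,0,0,0,0,0.0015,1],[0,0,0,0,0,0.0015,1]]]'; python3 rel.py d 110
```

```text
clock: 2.52
tool_pos: [615.2, -182.6, 127.2]
tcp_rot: [[0.233, -0.972, 0.013], [-0.972, -0.233, -0.006], [0.009, -0.011, -1.0]]
force: [0.3, 0.3, 0.0]
width: 0.004
pos [ 615.2 -182.6  127.2] F [0.3 0.3 0. ] width 0.0 t 2.5167
shift [-5.2  2.8 17.1] turn [-0.011 -0.009 -0.004]
clock: 2.68
tool_pos: [615.0, -183.1, 122.9]
tcp_rot: [[0.232, -0.973, 0.013], [-0.973, -0.232, -0.006], [0.009, -0.011, -1.0]]
force: [-0.6, 0.3, 0.7]
width: 0.007
clock: 2.85
tool_pos: [615.0, -183.1, 119.4]
tcp_rot: [[0.232, -0.973, 0.013], [-0.973, -0.232, -0.006], [0.009, -0.011, -1.0]]
force: [0.3, 0.5, 0.1]
width: 0.009
pos [ 615.  -183.1  119.4] F [0.3 0.5 0.1] width 0.01 t 2.85
shift [-5.5  2.4  9.4] turn [-0.011 -0.009 -0.005]
```

```bash
python3 -m inch '[[[-0.011,-0.009,-0.005,-0.0055,0.0024,0,1],[0,0,0,0,0,0,1]]]' >/dev/null; python3 rel.py d 110
python3 -m inch '[[[0,0,0,0,0,0.0015,1],[0,0,0,0,0,0.0015,1]]]' ; python3 -m inch '[[[0,0,0,0,0,0.0015,1],[0,0,0,0,0,0.0015,1]]]'; python3 rel.py d 110
```

```text
pos [ 610.8 -177.7  118.8] F [-0.5  0.4 -0.3] width 0.0 t 3.0167
shift [ 0.7 -0.6  8.8] turn [0.001 0.001 0.   ]
clock: 3.18
tool_pos: [611.1, -177.5, 116.1]
tcp_rot: [[0.238, -0.971, -0.001], [-0.971, -0.238, 0.001], [-0.001, 0.001, -1.0]]
force: [0.1, 0.8, 0.1]
width: 0.003
clock: 3.35
tool_pos: [611.3, -177.5, 113.0]
tcp_rot: [[0.238, -0.971, -0.001], [-0.971, -0.238, 0.0], [-0.0, 0.001, -1.0]]
force: [0.4, -0.8, 0.7]
width: 0.008
pos [ 611.3 -177.5  113. ] F [ 0.4 -0.8  0.7] width 0.01 t 3.35
shift [ 0.9 -0.   3. ] turn [0.001 0.    0.001]
```

```bash
for i in 1; do :; done
python3 -m inch '[[[0,0,0,0,0,0.0015,1],[0,0,0,0,0,0.001,1]]]' |egrep 'pos|force'; python3 -m inch '[[[0,0,0,0,0,0.001,1]]]'|egrep 'pos|force'; python3 rel.py d 110
python3 - <<'E'
from h import *
b=read_camera("side");x=b["img"][80:180,260:380]; cv2.imwrite("pics/side4z.png",cv2.resize(x[:,:,::-1],None,fx=5,fy=5))
E
```

```text
tool_pos: [611.3, -177.4, 110.1]
force: [-0.3, -0.0, 0.0]
tool_pos: [611.2, -177.5, 108.9]
force: [-0.9, -0.4, 0.3]
pos [ 611.2 -177.5  108.9] F [-0.9 -0.4  0.3] width 0.01 t 3.6
shift [ 0.9 -0.1 -1.1] turn [0.001 0.001 0.001]
```

View pics/side4z.png

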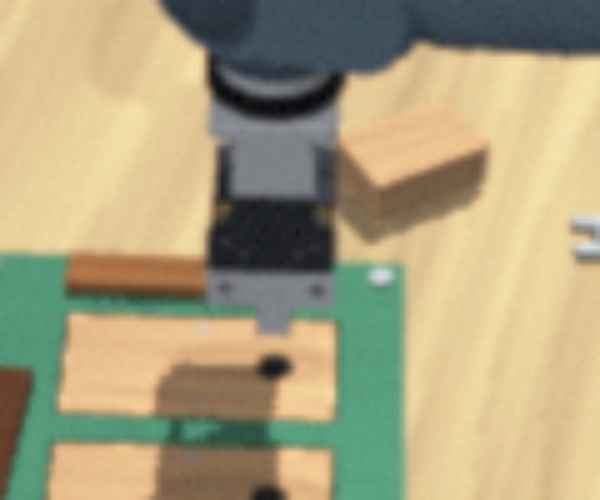

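The side view shows the tip about 6 px above D's dot, so there's still a gap. I'll keep descending.

```bash
python3 -m inch '[[[0,0,0,0,0,0.002,1],[0,0,0,0,0,0.002,1],[0,0,0,0,0,0.002,1]]]' |egrep 'pos|force'; python3 -m inch '[[[0,0,0,0,0,0.0015,1],[0,0,0,0,0,0.0015,1]]]'|egrep 'pos|force'; python3 rel.py d 90
python3 - <<'E'
from h import *
b=read_camera("side");x=b["img"][80:180,260:380]; cv2.imwrite("pics/side5z.png",cv2.resize(x[:,:,::-1],None,fx=5,fy=5))
E
```

```text
tool_pos: [611.3, -177.6, 102.6]
force: [0.3, -0.2, -0.2]
tool_pos: [611.2, -177.5, 99.0]
force: [0.2, 0.3, 0.6]
pos [ 611.2 -177.5   99. ] F [0.2 0.3 0.6] width 0.0 t 4.0667
shift [ 0.8 -0.1  9. ] turn [0.001 0.001 0.001]
```

View pics/side5z.png

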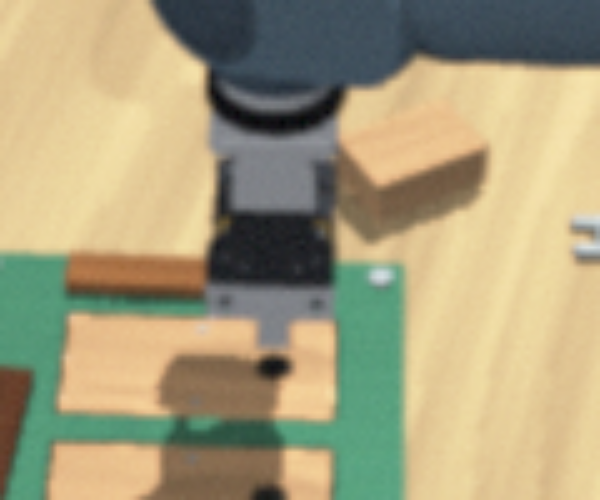

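```bash
python3 -m inch '[[[0,0,0,0,0,0.0015,1],[0,0,0,0,0,0.0015,1]]]' |egrep 'pos|force'; python3 -m inch '[[[0,0,0,0,0,0.0015,1],[0,0,0,0,0,0.0015,1]]]'|egrep 'pos|force'; python3 -m inch '[[[0,0,0,0,0,0.0015,1],[0,0,0,0,0,0.0015,1]]]'|egrep 'pos|force'
python3 - <<'E'
from h import *
w=read_camera("wrist");x=w["img"][150:300,240:400]; cv2.imwrite("pics/w5z.png",cv2.resize(x[:,:,::-1],None,fx=4,fy=4))
E
```

```text
tool_pos: [611.1, -177.5, 95.5]
force: [-0.7, 1.2, 0.9]
tool_pos: [611.1, -177.5, 92.2]
force: [-0.1, 0.4, -0.4]
tool_pos: [611.1, -177.5, 88.9]
force: [-0.1, 0.4, -0.2]
```

View pics/w5z.png

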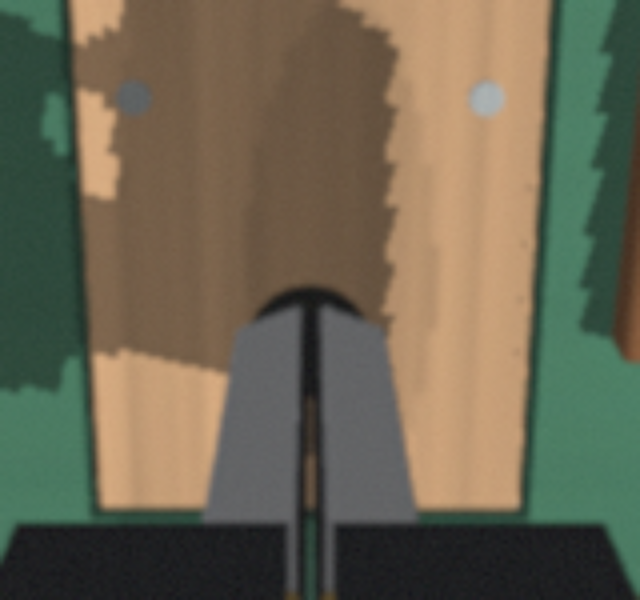

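The tip is now nearly over the dot, close to (317,225) in the wrist view, and still shows no force. I'll go on.

```bash
python3 -m inch '[[[0,0,0,0,0,0.001,1],[0,0,0,0,0,0.001,1]]]' |egrep 'pos|force'; python3 -m inch '[[[0,0,0,0,0,0.001,1],[0,0,0,0,0,0.001,1]]]'|egrep 'pos|force'
python3 - <<'E'
from h import *
b=read_camera("side");x=b["img"][80:180,260:380]; cv2.imwrite("pics/side6z.png",cv2.resize(x[:,:,::-1],None,fx=5,fy=5))
E
```

```text
tool_pos: [610.9, -177.4, 86.4]
force: [-0.0, 0.1, 0.1]
tool_pos: [611.0, -177.5, 84.3]
force: [0.6, -0.1, 0.6]
```

View pics/side6z.png

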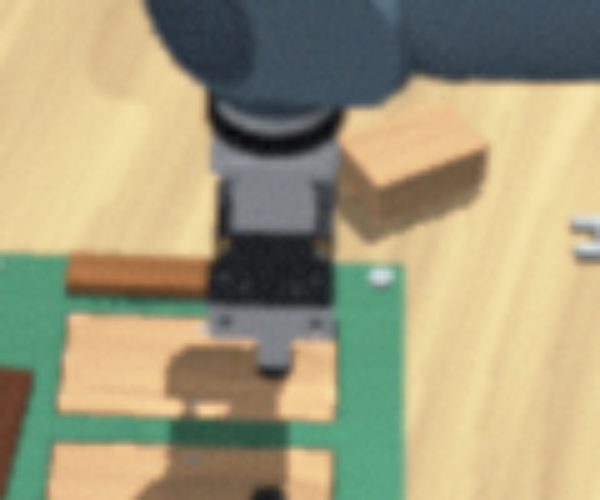

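```bash
for k in 1; do :; done; python3 -m inch '[[[0,0,0,0,0,0.001,1],[0,0,0,0,0,0.001,1]]]' |egrep 'pos|force'; python3 -m inch '[[[0,0,0,0,0,0.001,1],[0,0,0,0,0,0.001,1]]]'|egrep 'pos|force'; python3 -m inch '[[[0,0,0,0,0,0.001,1]]]'|egrep 'pos|force'; python3 -c "
from h import *
b=read_camera('side');x=b['img'][80:180,260:380]; cv2.imwrite('pics/side7z.png',cv2.resize(x[:,:,::-1],None,fx=5,fy=5))
b=read_camera('wrist');x=b['img'][150:300,240:400]; cv2.imwrite('pics/w7z.png',cv2.resize(x[:,:,::-1],None,fx=4,fy=4))"
```

```text
tool_pos: [611.0, -177.4, 82.0]
force: [-0.4, 0.2, -0.5]
tool_pos: [611.0, -177.5, 80.2]
force: [-3.2, 1.4, 7.4]
tool_pos: [611.0, -177.5, 80.3]
force: [-3.7, 1.9, 8.6]
```

View pics/side7z.png

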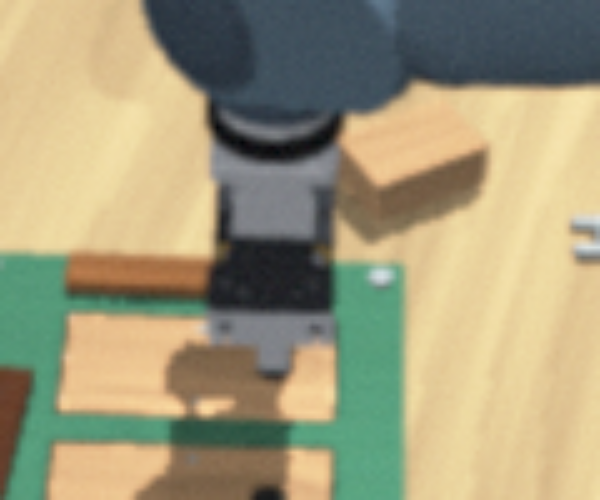

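View pics/w7z.png

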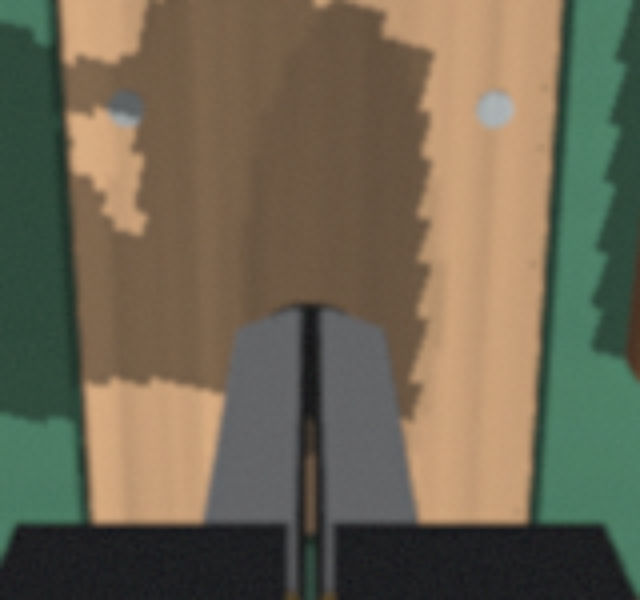

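Contact came at TCP z≈80.2, which puts the shut tips about 30 mm above the stated TCP. At 8.6 N, D doesn't give, so it's chocked. I'll lift and move to C.

```bash
python3 -m inch '[[[0,0,0,0,0,-0.01,1],[0,0,0,-0.01,0,-0.01,1],[0,0,0,-0.035,0,0,1],[0,0,0,-0.035,0,0,1],[0,0,0,-0.024,0,0,1],[0,0,0,0,0,0,1]]]' >/dev/null
python3 rel.py c 85
```

```text
pos [586.8 -73.1 106. ] F [ 1.1 -0.4 -0.3] width 0.0 t 6.0667
shift [ 2.9  1.4 21. ] turn [-0.003 -0.001 -0.003]
```

```bash
python3 -m inch '[[[-0.003,-0.001,-0.003,0.003,0.0015,0.008,1],[0,0,0,0,0,0.008,1],[0,0,0,0,0,0,1]]]' >/dev/null
python3 rel.py c 82
```

```text
pos [587.2 -76.2  91.2] F [-0.3 -0.3 -0.3] width 0.0 t 6.3167
shift [-0.2  1.   9.2] turn [-0.004 -0.003  0.003]
```

```bash
python3 -m inch '[[[-0.004,-0.003,0.003,0,0.001,0.002,1],[0,0,0,0,0,0.002,1],[0,0,0,0,0,0.002,1]]]' |egrep 'pos|force'; python3 -m inch '[[[0,0,0,0,0,0.001,1],[0,0,0,0,0,0.001,1]]]'|egrep 'pos|force'; python3 -m inch '[[[0,0,0,0,0,0.001,1],[0,0,0,0,0,0.001,1]]]'|egrep 'pos|force';python3 -m inch '[[[0,0,0,0,0,0.001,1]]]'|egrep 'pos|force'
```

```text
tool_pos: [586.4, -79.0, 84.0]
force: [-0.4, -0.1, 0.2]
tool_pos: [586.2, -80.1, 81.1]
force: [0.7, -0.0, 0.7]
tool_pos: [586.3, -80.2, 80.2]
force: [-4.9, 2.4, 9.3]
tool_pos: [586.2, -80.2, 80.3]
force: [-4.0, 1.1, 6.3]
```

C is also stiff at the same height, reaching 6–9 N without sinking. On to B.

```bash
python3 -m inch '[[[0,0,0,0,0,-0.01,1],[0,0,0,-0.01,0,-0.01,1],[0,0,0,-0.035,0,0,1],[0,0,0,-0.035,0,0,1],[0,0,0,-0.024,0,0,1],[0,0,0,0,0,0,1]]]' >/dev/null
python3 rel.py b 85
```

```text
pos [563.6  24.6 106.9] F [ 0.2 -0.4 -0. ] width 0.01 t 7.4833
shift [-1.7  1.6 21.9] turn [-0.003  0.    -0.011]
```

```bash
python3 -m inch '[[[0,0,-0.008,-0.001,0.0015,0.008,1],[0,0,0,0,0,0.008,1],[0,0,0,0,0,0,1]]]' >/dev/null
python3 rel.py b 82
```

```text
pos [563.   26.1  92. ] F [ 0.5  0.2 -0.6] width 0.0 t 7.7333
shift [-0.1  1.2 10. ] turn [-0.007 -0.002  0.001]
```

```bash
python3 -m inch '[[[-0.003,0,0,0,0.001,0.002,1],[0,0,0,0,0,0.002,1],[0,0,0,0,0,0.002,1]]]' |egrep 'pos|force'; python3 -m inch '[[[0,0,0,0,0,0.001,1],[0,0,0,0,0,0.001,1]]]'|egrep 'pos|force'; python3 -m inch '[[[0,0,0,0,0,0.001,1],[0,0,0,0,0,0.001,1]]]'|egrep 'pos|force';python3 -m inch '[[[0,0,0,0,0,0.001,1]]]'|egrep 'pos|force'
```

```text
tool_pos: [562.2, 23.5, 84.8]
force: [-0.5, -0.3, -0.2]
tool_pos: [562.2, 22.4, 82.0]
force: [-0.9, -1.0, -0.0]
tool_pos: [562.2, 22.0, 80.0]
force: [-2.1, 0.6, 3.3]
tool_pos: [562.2, 22.0, 79.3]
force: [-2.0, 1.0, 4.7]
```

```bash
python3 -m inch '[[[0,0,0,0,0,0.001,1]]]'|egrep 'pos|force'; python3 -m inch '[[[0,0,0,0,0,0.001,1],[0,0,0,0,0,0.001,1]]]'|egrep 'pos|force'
```

```text
tool_pos: [562.1, 22.0, 78.7]
force: [-2.6, -0.2, 3.5]
tool_pos: [562.0, 22.0, 77.1]
force: [-2.9, -0.3, 3.9]
```

B sinks steadily at 3–4 N, so B is the loose board. I'll push it down in steps.

```bash
python3 -m inch '[[[0,0,0,-0.002,0,0.003,1],[0,0,0,-0.001,0,0.003,1],[0,0,0,0,0,0.003,1],[0,0,0,0,0,0.003,1]]]'|egrep 'pos|force'; python3 rel.py b 50
```

```text
tool_pos: [563.3, 23.4, 66.0]
force: [0.4, 0.3, 4.4]
pos [563.3  23.4  66. ] F [0.4 0.3 4.4] width 0.0 t 8.9833
shift [-2.9  0.9 15.9] turn [-0.004 -0.006 -0.004]
```

```bash
python3 -m inch '[[[-0.004,-0.004,0,-0.001,0.001,0.003,1],[0,0,0,-0.001,0,0.003,1],[0,0,0,0,0,0.003,1],[0,0,0,0,0,0.002,1]]]'|egrep 'pos|force'; python3 rel.py b 50;python3 -c "
from h import *
b=read_camera('side');x=b['img'][130:280,230:380]; cv2.imwrite('pics/side8z.png',cv2.resize(x[:,:,::-1],None,fx=4,fy=4))
b=read_camera('wrist'); cv2.imwrite('pics/w8.png',b['img'][:,:,::-1])"
```

```text
tool_pos: [564.9, 25.1, 55.1]
force: [-0.0, -0.8, 5.1]
pos [564.9  25.1  55.1] F [-0.  -0.8  5.1] width 0.01 t 9.3167
shift [-1.5  2.8  5.1] turn [-0.007 -0.003 -0.005]
```

View pics/side8z.png

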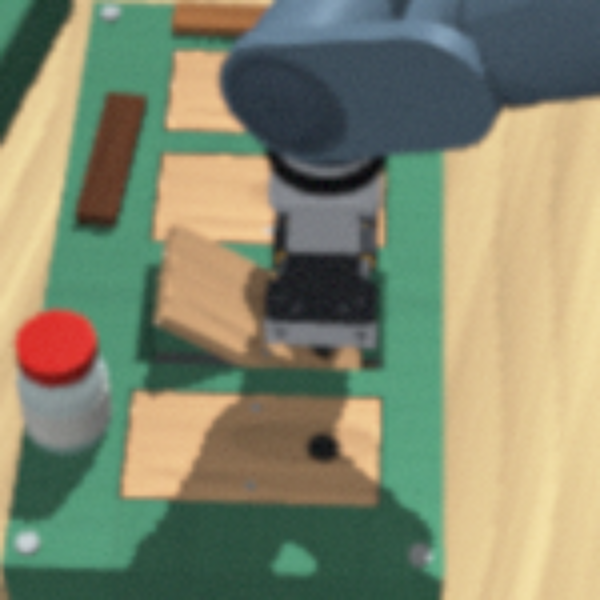

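View pics/w8.png

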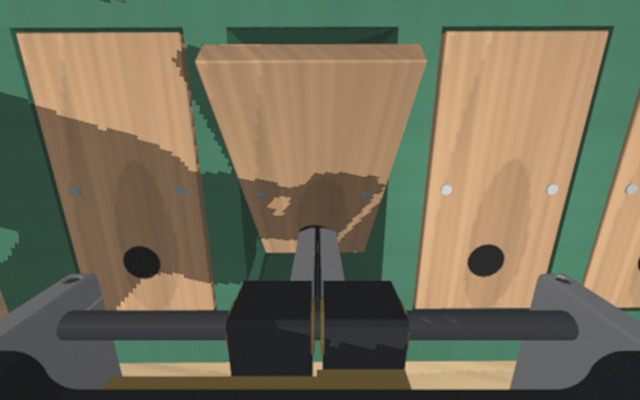

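B stands tipped: in the wrist view its raised end's top edge runs (197,61)–(425,61), and in the side view its corners are at about (274,187) and (270,210). I'll work out the tilt from those edges.

```bash
cat > tilt.py <<'E'
from h import *
w=.2394;X=np.array([np.cos(w),np.sin(w),0]);Y=np.array([-np.sin(w),np.cos(w),0]);Z=np.array([0,0,1.])
pin=np.array([561.8,25.9,104])+45*X
def show(n,ts=(.5,.55,.6,.65,.7,.75)):
    c=read_camera(n)
    for t in ts:
        print(n,t,[np.round(proj(c,pin+X*(80*np.cos(t)-6*np.sin(t))+Z*(80*np.sin(t)+6*np.cos(t))+Y*y),1).tolist() for y in(40,-40)])
E
python3 -c "
from tilt import *
show('wrist');show('side')"
```

```text
wrist 0.5 [[206.1, 40.2], [419.7, 39.4]]
wrist 0.55 [[203.4, 44.7], [422.3, 43.9]]
wrist 0.6 [[200.7, 50.1], [424.8, 49.2]]
wrist 0.65 [[198.1, 56.3], [427.3, 55.4]]
wrist 0.7 [[195.6, 63.3], [429.8, 62.4]]
wrist 0.75 [[193.2, 71.2], [432.1, 70.3]]
side 0.5 [[267.5, 211.0], [270.2, 187.3]]
side 0.55 [[268.2, 210.2], [271.0, 186.6]]
side 0.6 [[269.1, 209.5], [271.8, 185.8]]
side 0.65 [[270.0, 208.8], [272.7, 185.1]]
side 0.7 [[271.0, 208.1], [273.7, 184.4]]
side 0.75 [[272.1, 207.4], [274.7, 183.7]]
```

It's at about 0.65–0.68. I'll go 1 mm further, then withdraw upward and clear.

```bash
python3 -m inch '[[[0,0,0,0,0,0.001,1]]]'|egrep 'pos|force'; python3 -m inch '[[[0,0,0,0,0,-0.004,1],[0,0,0,0,0.001,-0.01,1],[0,0,0,0,0.002,-0.015,1],[0,0,0,0,0.003,-0.02,1],[0,0,0,0,0.01,-0.025,1],[0,0,0,0,0.025,-0.025,1],[0,0,0,0,0.03,-0.025,1],[0,0,0,0,0.03,-0.02,1]]]'|egrep 'pos|force';python3 -c "
from tilt import *
show('wrist');show('side')
b=read_camera('side');x=b['img'][130:280,230:380]; cv2.imwrite('pics/side9z.png',cv2.resize(x[:,:,::-1],None,fx=4,fy=4))
b=read_camera('wrist'); cv2.imwrite('pics/w9.png',b['img'][:,:,::-1])
b=read_camera('scene'); cv2.imwrite('pics/s9.png',b['img'][:,:,::-1])"
```

```text
tool_pos: [563.8, 25.2, 53.5]
force: [-0.1, -0.2, 3.8]
tool_pos: [457.9, 3.5, 198.5]
force: [0.8, -0.3, 0.1]
wrist 0.5 [[267.4, -73.8], [374.6, -74.4]]
wrist 0.55 [[266.8, -72.8], [375.2, -73.4]]
wrist 0.6 [[266.2, -71.5], [375.9, -72.1]]
wrist 0.65 [[265.6, -69.7], [376.5, -70.3]]
wrist 0.7 [[265.1, -67.5], [377.1, -68.1]]
wrist 0.75 [[264.6, -64.9], [377.6, -65.5]]
side 0.5 [[267.5, 211.0], [270.2, 187.3]]
side 0.55 [[268.2, 210.2], [271.0, 186.6]]
side 0.6 [[269.1, 209.5], [271.8, 185.8]]
side 0.65 [[270.0, 208.8], [272.7, 185.1]]
side 0.7 [[271.0, 208.1], [273.7, 184.4]]
side 0.75 [[272.1, 207.4], [274.7, 183.7]]
```

View pics/side9z.png

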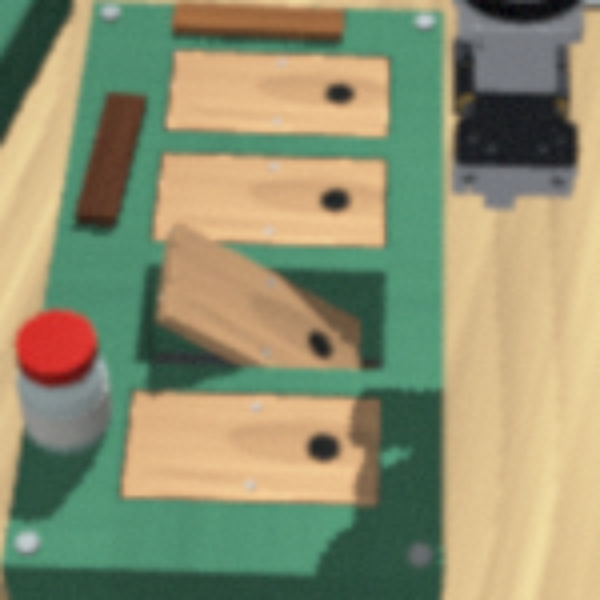

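View pics/w9.png

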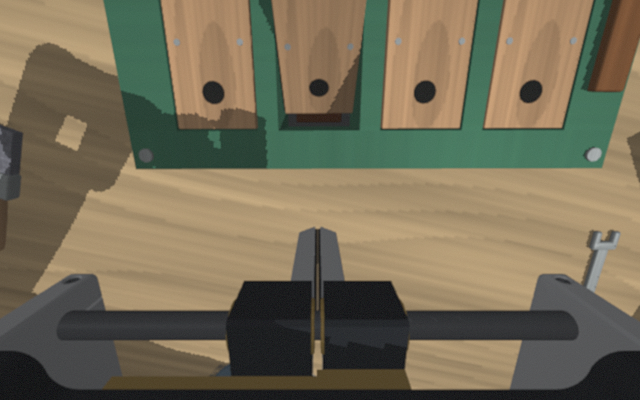

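View pics/s9.png

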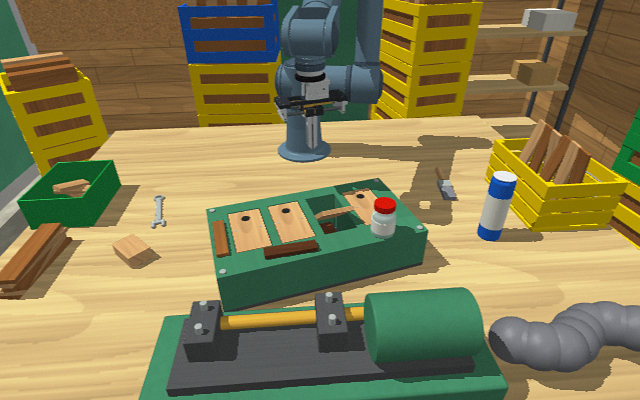

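```bash
python3 -c "
from tilt import *
b=read_camera('side');w_=read_camera('wrist')
pb=dots(b,[(310,216)],7)[0];pw=dots(w_,[(318,88)],12)[0];print(pb,pw)
o1,d1=ray(b,*pb[:2]);o2,d2=ray(w_,*pw[:2])
A=np.column_stack([d1,-d2]);k=np.linalg.lstsq(A,o2-o1,rcond=None)[0]
p,q=o1+k[0]*d1,o2+k[1]*d2;m=(p+q)/2;print(p,q);r=m-pin;x,z=r@X,r@Z
print('x,z',x,z,'tilt',np.arctan2(6,-45)-np.arctan2(z,x)+0, 'mod')
for t in(.6,.65,.7,.75,.8):
  D=pin+X*(-45*np.cos(t)-6*np.sin(t))+Z*(-45*np.sin(t)+6*np.cos(t)); print(t,np.round(proj(b,D),1),np.round(proj(w_,D),1))
"; python3 rel.py b 100
```

```text
(np.float64(309.6), np.float64(215.7), np.int32(20)) (np.float64(319.62056737588654), np.float64(85.67375886524823), np.int32(282))
[566.90935068  28.19134838  81.14077473] [568.09579116  28.40246965  81.2359711 ]
x,z -38.89170946195632 -22.811627086400478 tilt 5.62016852311076 mod
0.6 [310.  214.9] [320.5  87.7]
0.65 [309.6 215.3] [320.5  86.8]
0.7 [309.2 215.7] [320.5  85.8]
0.75 [308.7 216.1] [320.5  84.7]
0.8 [308.2 216.5] [320.5  83.5]
pos [458.4   3.9 194.9] F [-0.6 -0.3 -0.4] width 0.0 t 10.6167
shift [   3.6 -107.1   93.2] turn [ 0.015  0.008 -0.002]
```

Tilt estimates are 0.66 from triangulation and about 0.65–0.70 from the projections. The hand is clear, so I'm handing in.

```bash
python3 -c "
from cell import *
print(job_done()); print(get_state()['clock'])"
```

```text
the job is handed in; nothing more can be done
None
the job is handed in; nothing more can be done
```

The loose board is B, second from the left. It now stands open at about 0.66–0.70 rad (38–40 degrees), and the job is handed in at about 10.7 s on the clock.

- **Finding it:** I pressed with the fingers shut, working from the right. D and C held firm at up to about 9 N, while B sank steadily at 3–5 N. I did not press A, since B was already found.
- **Opening it:** I pushed B down about 27 mm at its dot, then lifted away and moved back toward the robot. With the hand clear, triangulating the dot gave a tilt of 0.66. Comparing the dot's position in the side and wrist views gave 0.65–0.70.
- **Last look:** The other three boards were shut, and the jar, slats and other things looked to be where they started. The tool force was near zero.
- **What disagreed:** The shut fingertips first touched at a reported TCP height of 80 mm, not 110 mm. I therefore judged contact by force and by the pictures rather than by the stated TCP. I also drifted up to about 4 mm sideways of the dot centre when pressing C and B.

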